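Lock a flow cell into its dock and hold the sensor arm level over it

ROBOT

A 6-joint arm with a two-finger parallel gripper is mounted at the origin on a cart in front of the work surface, level with it; the furniture and walls round the work are solid. World frame = base frame: x ahead of the robot, y to its left, z up, the work surface at z = 0. Lengths are in m, angles in rad, forces in N, time in s.
With the tool pointing down it reaches from about 0.425 to 0.95 m from the base axis. Payload 3.5 kg.
Tool frame: the origin (TCP) lies at the very end of the fingers, on their centre line; the grasp point (between the pads) lies 19 mm behind it (ctrl.grip_point_offset is the distance from the TCP to the grasp point, in m); z points along the fingers, y is the line along which they close (so a half turn about z gives the same grasp; the last joint's range is limited). The gripper opens to 85 mm and grips with 20 to 120 N. Pads are 22 mm wide; open, the fingers measure 114 mm over their backs; the gripper's body (76 mm by 85 mm) begins 54 mm behind the grasp point. The pads swing forward as they close: fully open they stand 13 mm farther back than shut.
Start: joints at [-1.386, 0.286, 1.577, -0, 1.279, -0.15], TCP at [0.222, -0.637, 0.231] pointing down, gripper open.
Joint ranges: [-2.77, 2.77], [-0.9, 2.22], [0.21, 2.48], [-1.53, 4.67], [0.24, 2.81], [-2.84, 2.84]. Speed limits (rad/s): [2.79, 2.79, 3.14, 3.14, 3.14, 3.14].

INTERFACE

Orientations are given as a unit quaternion [x, y, z, w].
In Python, from plant import ctrl gives the robot as it stands. The module is installed in compiled form; this text tells all that it offers.
- The arm moves only by the shell command python3 -m pendant 'ROWS' [OPENING] [FORCE]. ROWS is JSON, a list of rows, each an object of numbers: "dx", "dy", "dz": the shift along the tool's x, y, z in cm; "twist": the turn about the tool's z in degrees. A call has 1 to 10 rows; each row is the pose to reach, as a shift and turn from the pose commanded when the call began, along the tool's axes at that moment; what a row does not reach only later rows make up. A row lasts 1/8 s, in which the tool goes at most 62.5 mm and 10.7 degrees, less where a joint would pass 70% of its speed; a pose out of reach is approached as far as the arm can. A call with a gripper value outside its range is refused whole. OPENING is the opening in per cent of the stroke, from 0 (shut) to 100 (fully open), set as the call begins (- or left out, the last holds). The fingers move at their own pace and stop on an object; FORCE is the grip in N (left out, the last holds). Time passes only in rows, so rows that repeat a pose let the fingers close. It gives the time, the measured TCP pose, the force, the opening and the grip force at its end, in the units of the state.
- ctrl.get_state(): the state, without advancing time (a new reading comes with each control period).
- ctrl.read_camera(name): name is "scene" or "side" or "wrist"; returns a dict with "img" (384x512x3 uint8, red, green, blue), "depth" (384x512 float32, m along the optical axis (not along the pixel's ray), 0 where there is no reading), "camera_matrix" (3x3 intrinsics, pixels), "xyz" and "rotation" of the camera in the world; the wrist camera has in their place "tool_from_camera" (4x4, takes a point from camera to tool coordinates, whose origin is the TCP and whose axes are the flange's). Camera axes: x right, y up, looking along -z (the intrinsics and any distortion apply to the point x, -y, -z); pixel columns grow to the right and rows downward; lengths in m; the calibration is good to about 2 mm. A picture is of the moment at which its call begins: read the wrist's pose just before it.
- ctrl.sign_off(): hands the job in; it is judged then, once.
The state is a dict: "time": time; "qpos": joint angles; "dq": joint speeds; "joint_efforts": joint torques, N m; "eef_pos": TCP position; "tcp_rot": TCP orientation; "contact_force": force on the tool from outside, world axes, zero at the start; "wrist_torque": the same for the moment, N m; "opening": opening from 0.0 (shut) to 1.0 (fully open); "finger_force": force on a finger pad.
Only numpy, scipy, OpenCV 4.12 (cv2) and the standard library are available. Lean on these libraries where they do the work, as an engineer would, in place of code of your own. Each camera call takes 0.05 s, during which the arm holds its last target. There are 200 camera calls.

TASK

Put the narrow flow-cell cartridge down into the pocket of the white dock, let go of it and swing the dock's locking lever fully shut over it. Then grip the lopsided sensor arm at its balance point (between the two small ribs on top of its bar), lift it level, and finish while still holding it there: level and still, its round head centred over the cartridge, with the head's underside about 8 cm above the cartridge's top. Do not let the sensor arm tip, and leave the wide cartridge and the other things on the desk where they are.

Things in the scene. Friction and masses are not known exactly. Their poses are not given: they have to be found in the camera images.
- cartridge_center (a point): centre of the narrow flow-cell cartridge, the loose black upright block that belongs in the dock: 30 mm (its own x) by 40 mm (its own y) by 48 mm tall, 70 g, a small round window on top; this point is 24 mm above its underside; z up. It looks the same after a half turn about z.
- spare_center (a point): centre of the other cartridge, a wider and lower black block, 46 by 46 by 36 mm tall; it does not fit the pocket and stays where it is. The two cartridges stand on the desk right of the dock and may have changed places.
- pocket (a point): centre of the mouth of the dock's pocket, level with the dock's top face, 20 mm above the desk; z up. The pocket is 33 mm along x by 43 mm along y, 16 mm deep, with a small chamfer. A seated cartridge (40 mm side along the pocket's y, either way round) has its centre 8 mm and its top 32 mm above this point.
- lever_pivot (a point): where the lever's upright pivot axis meets the underside of the lever's bar: 55 mm to the -y side of the pocket's centre and 34 mm above the dock's top; axes as the pocket's
- lever_pin (a point): centre of the upright round pin at the free end of the dark flat locking lever: pin 10 mm thick, rising 17 mm above the bar (8 mm above, 9 mm below this point), 85 mm from the pivot axis. The bar is 12 mm wide, 6 mm thick and passes 2 mm above a seated cartridge. Pinch the pin from above or push it sideways.
- lever (a joint): locking lever angle about its upright axis, rad: 0 is fully shut (bar along the pocket's +y, across the cartridge, against the stop pin); grows clockwise seen from above as it opens (at 1.57 the bar points along the pocket's +x); starts at 1.35 to 1.75, end of travel 1.8. Stays where it is left; about 1 N at the pin moves it.
- balance (a point): balance point of the sensor arm, in the middle of its bar, 30 mm above the underside; z up. The bar is 16 mm wide (y) and 16 mm tall and runs along the arm's x from 40 mm on the -x side of this point to 155 mm on the +x side. Two small dark ribs across the bar's top, 34 mm apart, stand either side of it.
- head_face (a point): centre of the underside of the sensor arm's head, 60 mm to the -x side of the balance point and 30 mm below it; axes as the arm's
- sensor_arm: the sensor arm, loose, about 0.4 to 0.6 kg: aluminium bar with a heavy round dark head (50 mm across, 40 mm tall, centre 60 mm to the -x side of the balance point) and a slim foot near the far +x end; it lies level on head and foot left of the dock. Origin at its underside below the balance point, x along the bar.
- cartridge: the narrow cartridge; origin at the centre of its underside
- dock: white dock block fixed to the desk, 104 mm (x) by 130 mm (y) by 20 mm; origin on the desk under the pocket's centre, axes as the pocket's; it reaches 80 mm to -y and 50 mm to +y of the origin. Fixed on top: the pivot post, 22 mm thick, at y -55 mm, and a stop pin, 8 mm thick, 58 mm above the desk, at x -10.5, y +40 mm.
- beaker: bystander: clear beaker, 72 mm across, 94 mm tall, origin under its centre; stays put
- usb_stick: bystander: memory stick, 18 by 53 by 8 mm, origin under its centre; stays put
- cap: bystander: loose screw cap, 32 mm across, 14 mm tall, origin under its centre; stays put
Mind the look-alikes: they are no part of the job. Leave any turquoise look-alike of the cartridge alone.

How it is judged:
By the outcome, as a careful person would: the job done as asked, in the order asked, and still so for the second after the job is handed in, while the arm keeps its last pose, push and grip.
It also fails if it takes over 72 s, if anything falls off the work surface, if the arm or the gripper's body presses on something with over 40 N, if the wrist force passes 120 N, or if a joint passes its speed limit or range.

## Working session

There is one attempt and no reset: what is moved stays moved. The work goes in short steps, Python scripts to look and compute and a shell command to move; the robot and the scene stay as the last step left them, time stands still between calls to the robot, and variables do not carry over. Pictures are saved under pics/ and viewed, at most 10 in all, crops included, and the job is handed in when it is done.

```bash
mkdir -p pics; cat > h.py <<'E'
import numpy as np, cv2
from plant import ctrl
from scipy.spatial.transform import Rotation as R
def shot(name):
    s=ctrl.get_state(); c=ctrl.read_camera(name)
    if name=="wrist":
        T=np.eye(4); T[:3,:3]=R.from_quat(s["tcp_rot"]).as_matrix(); T[:3,3]=s["eef_pos"]
        M=T@np.array(c["tool_from_camera"]); c["xyz"]=M[:3,3]; c["rotation"]=M[:3,:3]
    c["xyz"]=np.array(c["xyz"]); c["rotation"]=np.array(c["rotation"]).reshape(3,3)
    return c
def ray(c,px,z):
    K=np.array(c["camera_matrix"]); u,v=px
    d=c["rotation"]@np.array([(u-K[0,2])/K[0,0],-(v-K[1,2])/K[1,1],-1])
    return c["xyz"]+d*(z-c["xyz"][2])/d[2]
def cloud(c):
    K=np.array(c["camera_matrix"]); v,u=np.mgrid[:384,:512]; d=c["depth"]
    p=np.stack([(u-K[0,2])/K[0,0]*d,-(v-K[1,2])/K[1,1]*d,-d],-1)
    return p@c["rotation"].T+c["xyz"]
def save(c,n): cv2.imwrite("pics/"+n+".png",c["img"][:,:,::-1])
E
python3 - <<'E'
from h import *
s=ctrl.get_state(); print(s, ctrl.grip_point_offset)
ims=[]
for n in("scene","side","wrist"):
    c=shot(n); save(c,n); print(n,c["xyz"],c["rotation"].round(3).tolist(),[k for k in c]); ims.append(c["img"]); np.save("pics/"+n,c,allow_pickle=True)
cv2.imwrite("pics/all.png",cv2.resize(np.hstack(ims[:2]),(800,300))[:,:,::-1])
E
```

```text
{'time': 0.0, 'qpos': array([-1.38599198e+00,  2.87171341e-01,  1.57818463e+00,  2.85870323e-05,
        1.27863101e+00, -1.50001373e-01]), 'dq': array([-5.64995638e-05,  1.21563920e-03, -4.70251525e-05,  1.37421377e-04,
       -1.61045549e-04, -2.42254821e-03]), 'joint_efforts': array([ 7.15149071e-06, -4.05982876e+01, -2.92628074e+01, -1.43885995e-04,
        5.71145807e-03, -6.41840884e-06]), 'eef_pos': array([ 0.22170499, -0.6368454 ,  0.22993928]), 'tcp_rot': array([ 9.86020815e-01,  1.66617885e-01, -7.15062478e-06, -1.19722226e-03]), 'contact_force': array([ 0.21873618, -0.59999159,  0.28108073]), 'wrist_torque': array([ 0.00453827, -0.01814179,  0.02761276]), 'finger_force': 0.0, 'opening': 0.9981913344240905} 0.0187Traceback (most recent call last):
  File "<stdin>", line 5, in <module>
  File "h.py", line 9, in shot
    c["xyz"]=np.array(c["xyz"]); c["rotation"]=np.array(c["rotation"]).reshape(3,3)
                                               ~~~~~~~~~~~~~~~~~~~~~~~~~~~~~~~^^^^^
ValueError: cannot reshape array of size 4 into shape (3,3)
```

Rotation is a quaternion.

```bash
sed -i 's/c\["rotation"\]=np.array(c\["rotation"\]).reshape(3,3)/r=np.array(c["rotation"]); c["rotation"]=r if r.shape==(3,3) else R.from_quat(r).as_matrix()/' h.py
python3 - <<'E'
from h import *
for n in("scene","side"):
    c=shot(n); save(c,n); print(n,c["xyz"],c["rotation"].round(3).tolist(),list(c),c["camera_matrix"]); np.save("pics/"+n,c,allow_pickle=True)
E
```

```text
scene [-0.11196645  0.39754445  1.06773895] [[-0.466, 0.69, -0.554], [-0.885, -0.371, 0.281], [-0.012, 0.621, 0.784]] ['img', 'depth', 'camera_matrix', 'xyz', 'rotation'] [[414.24205308   0.         262.68944626]
 [  0.         414.24205308 195.83442054]
 [  0.           0.           1.        ]]
side [-0.23547593 -0.44255943  0.9521829 ] [[0.527, 0.567, -0.633], [-0.849, 0.366, -0.38], [0.016, 0.738, 0.674]] ['img', 'depth', 'camera_matrix', 'xyz', 'rotation'] [[414.54704495   0.         260.89457755]
 [  0.         414.54704495 187.14883331]
 [  0.           0.           1.        ]]
```

View pics/scene.png

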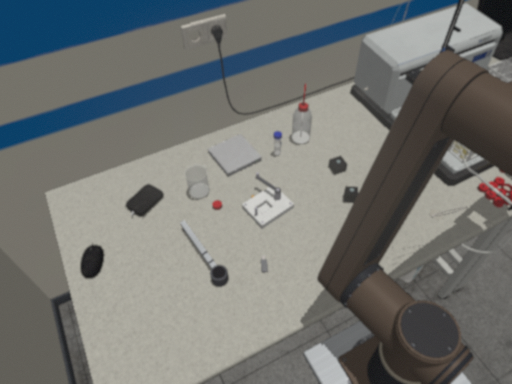

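View pics/side.png

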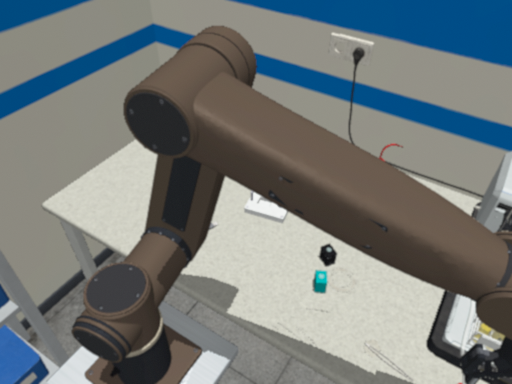

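The scene picture shows the dock at (268,205) with its dark lever, two dark blocks at (338,165) and (350,194), and the sensor arm from (183,225) to its head at (220,275). The side picture shows a black block at (328,254) and the turquoise look-alike at (320,281).

Candidates for the narrow cartridge are scene (338,165), scene (350,194), and the turquoise one at side (320,281), which is excluded. I'll measure these and check them in an enlarged crop.

```bash
python3 - <<'E'
from h import *
c=np.load("pics/scene.npy",allow_pickle=True).item(); d=np.load("pics/side.npy",allow_pickle=True).item()
for n,p,z in [("dock",(268,205),.02),("b1",(338,163),.04),("b2",(350,191),.04),("head",(220,270),.04),("barend",(184,224),.035),("beaker",(198,190),.03),("cap",(217,204),.01),("usb",(264,265),.005)]:
    print(n,ray(c,p,z).round(3))
print("sideblack",ray(d,(328,250),.04).round(3),"turq",ray(d,(320,276),.04).round(3))
P=cloud(c); 
for n,(u,v) in dict(b1=(338,165),b2=(350,194)).items():
    w=P[v-14:v+14,u-14:u+14].reshape(-1,3); print(n,np.percentile(w[:,2],[50,90,97,99]).round(3))
a=cv2.resize(c["img"][140:290,170:370],(800,600),interpolation=cv2.INTER_CUBIC)
cv2.imwrite("pics/crop1.png",a[:,:,::-1])
E
```

```text
dock [0.588 0.024 0.02 ]
b1 [ 0.62 -0.26  0.04]
b2 [ 0.5   -0.225  0.04 ]
head [0.439 0.256 0.04 ]
barend [0.635 0.288 0.035]
beaker [0.743 0.199 0.03 ]
cap [0.676 0.163 0.01 ]
usb [0.412 0.132 0.005]
sideblack [ 0.5   -0.225  0.04 ] turq [ 0.409 -0.244  0.04 ]
b1 [0.003 0.036 0.039 0.04 ]
b2 [0.005 0.475 0.49  0.501]
```

View pics/crop1.png

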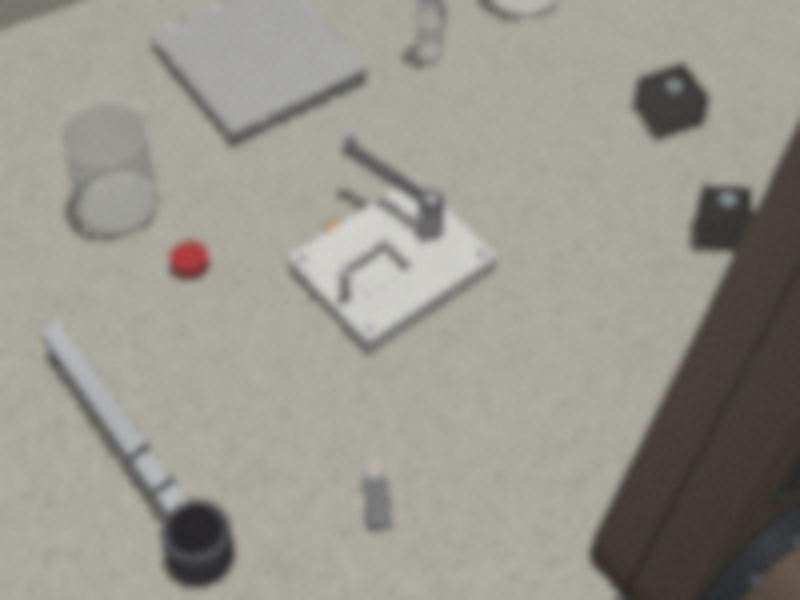

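The crop shows the black block at crop (670,100) (scene 338,165) is wide and low, about 0.038 m tall. The block at (722,217) (scene 350,194) is the other one, at about (0.50,-0.225). The pivot post is at crop (430,215) and the open lever ends at (350,145). I'll move above the second block and check it up close.

```bash
python3 -m pendant '[{"dx":6,"dy":-5},{"dx":11,"dy":-10},{"dx":16,"dy":-14},{"dx":21,"dy":-18},{"dx":25,"dy":-22},{"dx":30,"dy":-26},{"dx":33,"dy":-30},{"dx":34,"dy":-31},{"dx":34,"dy":-31}]'
python3 - <<'E'
from h import *
c=shot("wrist"); save(c,"w1"); np.save("pics/w1",c,allow_pickle=True); s=ctrl.get_state(); print(s["eef_pos"],s["qpos"],c["xyz"],c["rotation"].round(2).tolist(),c["camera_matrix"])
E
```

```text
[ 0.22174413 -0.6370969   0.23041713] [-1.38599871e+00  2.86899806e-01  1.57763649e+00  1.49599357e-05
  1.27858069e+00 -1.50005041e-01] [ 0.28959469 -0.6139732   0.37428145] [[0.33, 0.91, 0.27], [-0.94, 0.31, 0.09], [-0.0, -0.28, 0.96]] [[317.96177862   0.         259.70947454]
 [  0.         317.96177862 192.50432617]
 [  0.           0.           1.        ]]$[0]: bad value
```

View pics/w1.png

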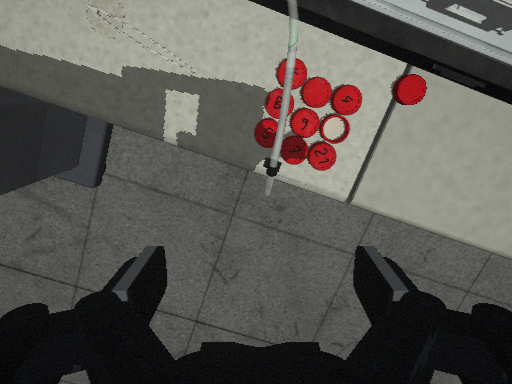

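The picture is unchanged: red caps at (305,120) and the desk edge, because the call was refused. I'll retry with all the fields given.

```bash
python3 -m pendant '[{"dx":6,"dy":-5,"dz":0,"twist":0},{"dx":11,"dy":-10,"dz":0,"twist":0},{"dx":16,"dy":-14,"dz":0,"twist":0},{"dx":21,"dy":-18,"dz":0,"twist":0},{"dx":25,"dy":-22,"dz":0,"twist":0},{"dx":30,"dy":-26,"dz":0,"twist":0},{"dx":33,"dy":-30,"dz":0,"twist":0},{"dx":34,"dy":-31,"dz":0,"twist":0},{"dx":34,"dy":-31,"dz":0,"twist":0}]'

```

```text
time: 1.32
eef_pos: [0.4415, -0.2314, 0.2313]
tcp_rot: [0.986, 0.168, -0.0, 0.0]
contact_force: [0.2, 0.0, 0.3]
opening: 0.999
finger_force: 0.0
```

```bash

python3 - <<'E'
from h import *
c=shot("wrist"); save(c,"w2"); np.save("pics/w2",c,allow_pickle=True); print(ctrl.get_state()["qpos"])
h=cv2.cvtColor(c["img"],cv2.COLOR_RGB2HSV)
P=cloud(c); m=((P[...,2]>.042)&(P[...,2]<.052)).astype(np.uint8); m[250:]=0
n,l,st,ce=cv2.connectedComponentsWithStats(m)
for i in range(1,n):
    if st[i,4]>60:
        q=P[l==i]; r=cv2.minAreaRect((q[:,:2]*1000).astype(np.float32)); print(ce[i].round(),st[i,4],q.mean(0).round(4),r,c["img"][l==i].mean(0).round())
m=((P[...,2]>.031)&(P[...,2]<.04)).astype(np.uint8); m[250:]=0
n,l,st,ce=cv2.connectedComponentsWithStats(m)
for i in range(1,n):
    if st[i,4]>60:
        q=P[l==i]; r=cv2.minAreaRect((q[:,:2]*1000).astype(np.float32)); print(ce[i].round(),st[i,4],q.mean(0).round(4),r)
E
```

```text
[-6.88625294e-01 -1.09540754e-01  2.00108509e+00 -4.66116523e-04
  1.24989976e+00  5.45778210e-01]
[274. 116.] 1221 [ 0.4982 -0.227   0.0494] ((497.9420166015625, -227.2493896484375), (40.073570251464844, 29.930156707763672), 56.47511672973633) [36. 37. 37.]
[263. 204.] 996 [ 0.407  -0.2479  0.0492] ((405.56463623046875, -248.38772583007812), (40.75033187866211, 30.258670806884766), 28.72830581665039) [ 22. 107. 105.]
[357.  11.] 1177 [ 0.6147 -0.2691  0.037 ] ((619.7415771484375, -265.9009704589844), (46.13516616821289, 29.644338607788086), 85.2043228149414)
```

View pics/w2.png

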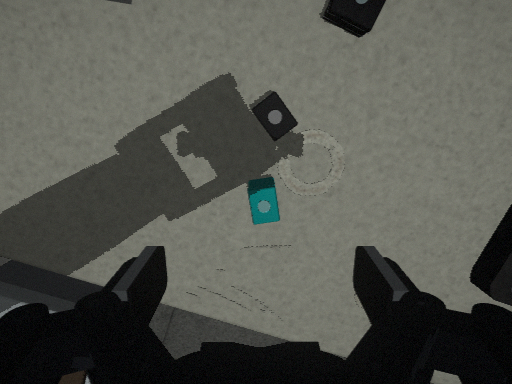

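The wrist view confirms the choice: the black block at (274,116) measures 40×30 mm and is about 48 mm tall, so it is the narrow cartridge. The turquoise look-alike is at (263,204) and the wide block at (357,11). I'll grip across the 30 mm side, which needs a twist of -37.3° and a shift of (5.5, 1.5) cm.

```bash
python3 -m pendant '[{"dx":1.5,"dy":0.4,"dz":2,"twist":-9},{"dx":3,"dy":0.8,"dz":4,"twist":-19},{"dx":4.5,"dy":1.2,"dz":6,"twist":-29},{"dx":5.5,"dy":1.45,"dz":8,"twist":-37.3},{"dx":5.5,"dy":1.45,"dz":11,"twist":-37.3},{"dx":5.5,"dy":1.45,"dz":11,"twist":-37.3}]' 75
python3 - <<'E'
from h import *
s=ctrl.get_state();print(s["eef_pos"],R.from_quat(s["tcp_rot"]).as_matrix().round(3).tolist())
c=shot("wrist"); P=cloud(c); m=((P[...,2]>.044)&(P[...,2]<.054)).astype(np.uint8); g=c["img"].max(2)
n,l,st,ce=cv2.connectedComponentsWithStats(m)
for i in range(1,n):
    if st[i,4]>150:
        q=P[l==i]; r=cv2.minAreaRect((q[:,:2]*1000).astype(np.float32)); print(ce[i].round(),st[i],q.mean(0).round(4),r)
E
```

```text
time: 2.12
eef_pos: [0.4956, -0.2287, 0.1184]
tcp_rot: [0.881, 0.472, -0.002, -0.003]
contact_force: [0.5, 0.6, 0.5]
opening: 0.751
finger_force: 0.0
[ 0.49563602 -0.2287325   0.11843553] [[0.554, 0.833, -0.005], [0.833, -0.554, 0.004], [-0.0, -0.006, -1.0]]
[262. 199.] [ 241  172   43   55 2296] [ 0.4987 -0.2261  0.0494] ((498.07757568359375, -227.0516357421875), (39.711669921875, 29.993614196777344), 56.21946716308594)
[194. 285.] [181 264  25  49 378] [ 0.4166 -0.2552  0.0489] ((412.95751953125, -259.1199645996094), (40.726383209228516, 10.886913299560547), 40.67668914794922)
```

```bash
python3 -m pendant '[{"dx":0,"dy":0,"dz":4,"twist":0},{"dx":0,"dy":0,"dz":8,"twist":0},{"dx":0,"dy":0,"dz":9.8,"twist":0},{"dx":0,"dy":0,"dz":9.8,"twist":0},{"dx":0,"dy":0,"dz":9.8,"twist":0}]'
python3 -m pendant '[{"dx":0,"dy":0,"dz":0,"twist":0},{"dx":0,"dy":0,"dz":0,"twist":0},{"dx":0,"dy":0,"dz":0,"twist":0},{"dx":0,"dy":0,"dz":0,"twist":0},{"dx":0,"dy":0,"dz":0,"twist":0}]' 10 40
```

```text
time: 2.8
eef_pos: [0.4991, -0.2297, 0.0253]
tcp_rot: [0.881, 0.473, 0.001, 0.002]
contact_force: [0.5, -0.8, 1.4]
opening: 0.75
finger_force: 0.0
time: 3.42
eef_pos: [0.4987, -0.2292, 0.0247]
tcp_rot: [0.881, 0.473, 0.0, 0.001]
contact_force: [0.4, -0.1, 4.6]
opening: 0.343
finger_force: 41.5
```

Gripped, but about 4 mm higher than planned, so I'll regrip lower and then lift toward the dock.

```bash
python3 -m pendant '[{"dx":0,"dy":0,"dz":0,"twist":0},{"dx":0,"dy":0,"dz":0.3,"twist":0},{"dx":0,"dy":0,"dz":0.5,"twist":0},{"dx":0,"dy":0,"dz":0.5,"twist":0}]' 50
python3 -m pendant '[{"dx":0,"dy":0,"dz":0,"twist":0},{"dx":0,"dy":0,"dz":0,"twist":0},{"dx":0,"dy":0,"dz":0,"twist":0},{"dx":0,"dy":0,"dz":-4,"twist":0},{"dx":0,"dy":0,"dz":-8,"twist":0},{"dx":0,"dy":0,"dz":-12,"twist":0},{"dx":0,"dy":0,"dz":-15,"twist":0},{"dx":0,"dy":0,"dz":-15,"twist":0}]' 10 40
python3 - <<'E'
from h import *
# dock from scene camera
c=shot("scene"); np.save("pics/scene2",c,allow_pickle=True); P=cloud(c); h=cv2.cvtColor(c["img"],cv2.COLOR_RGB2HSV)
m=((abs(P[...,2]-.02)<.008)&(h[...,2]>190)&(abs(P[...,0]-.588)<.12)&(abs(P[...,1]-.024)<.12)).astype(np.uint8)
q=np.argwhere(m)[:,::-1].astype(np.float64); W=np.array([ray(c,p,.02)[:2] for p in q])
print(len(q), cv2.minAreaRect((W*1000).astype(np.float32)))
E
```

```text
time: 3.92
eef_pos: [0.4973, -0.2283, 0.0177]
tcp_rot: [0.881, 0.473, -0.0, -0.001]
contact_force: [0.3, -1.2, 0.2]
opening: 0.501
finger_force: 0.0
time: 4.92
eef_pos: [0.4993, -0.2296, 0.1712]
tcp_rot: [0.881, 0.473, 0.001, 0.003]
contact_force: [0.1, 1.0, -0.4]
opening: 0.345
finger_force: 39.8
695 ((597.1155395507812, 22.798553466796875), (104.94305419921875, 128.7580108642578), 10.918285369873047)
```

```bash
python3 -m pendant '[{"dx":4,"dy":-0.6,"dz":0,"twist":-8},{"dx":9,"dy":-1.3,"dz":0,"twist":-18},{"dx":14,"dy":-2,"dz":0,"twist":-28},{"dx":19,"dy":-2.7,"dz":0,"twist":-38},{"dx":23,"dy":-3.3,"dz":0,"twist":-44.5},{"dx":23.9,"dy":-3.4,"dz":0,"twist":-44.5},{"dx":23.9,"dy":-3.4,"dz":0,"twist":-44.5},{"dx":23.9,"dy":-3.4,"dz":0,"twist":-44.5}]'
python3 - <<'E'
from h import *
c=shot("wrist"); save(c,"w3"); np.save("pics/w3",c,allow_pickle=True); s=ctrl.get_state();print(s["qpos"].round(2))
P=cloud(c); h=cv2.cvtColor(c["img"],cv2.COLOR_RGB2HSV)
m=((abs(P[...,2]-.02)<.006)&(h[...,2]>120)&(abs(P[...,0]-.6)<.12)&(abs(P[...,1]-.03)<.12))
W=P[m][:,:2]; print(len(W),cv2.minAreaRect((W*1000).astype(np.float32)))
# pocket floor ~ z .004 inside the dock
m=((abs(P[...,2]-.004)<.004)&(abs(P[...,0]-.594)<.03)&(abs(P[...,1]-.0375)<.03)).astype(np.uint8)
n,l,st,ce=cv2.connectedComponentsWithStats(m)
for i in range(1,n):
    if st[i,4]>60: print(ce[i],st[i],P[l==i].mean(0).round(4),cv2.minAreaRect((P[l==i][:,:2]*1000).astype(np.float32)))
E
```

```text
time: 5.98
eef_pos: [0.6006, -0.0116, 0.1673]
tcp_rot: [0.637, 0.771, -0.001, -0.001]
contact_force: [0.4, -0.1, 0.1]
opening: 0.344
finger_force: 39.8
[-0.19  0.19  1.82 -0.    1.14 -0.38]
2634 ((612.1651000976562, 51.03815460205078), (214.55149841308594, 107.91499328613281), 82.09246063232422)
[259.23373494 120.9253012 ] [ 242   98   36   48 1660] [0.5899 0.0388 0.0054] ((590.1302490234375, 38.1749267578125), (32.79658889770508, 43.233394622802734), 10.133674621582031)
```

View pics/w3.png

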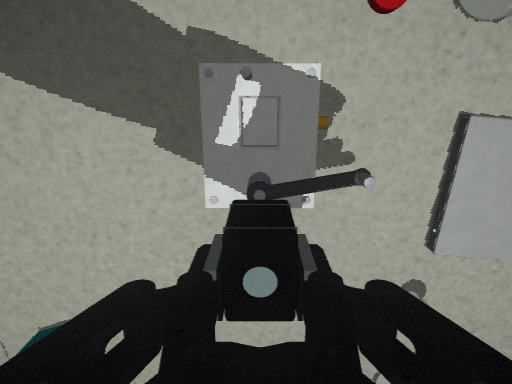

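The view shows the pocket rim from (243,97) to (279,146), the stop pin at (246,72), the pivot at (259,188) and the lever pin at (368,182). The cartridge sits squarely between the fingers. Next I'll work out the offsets.

```bash

python3 - <<'E'
from h import *
c=np.load("pics/w3.npy",allow_pickle=True).item(); s=ctrl.get_state()
T=R.from_quat(s["tcp_rot"]).as_matrix(); t=s["eef_pos"]; print(t)
rim=[ray(c,p,.02)[:2] for p in[(242,97),(279,97),(279,146),(243,146)]]; print("rim",np.round(rim,4).tolist(),np.mean(rim,0).round(4))
dk=[ray(c,p,.02)[:2] for p in[(199,64),(321,63),(313,208),(206,208)]]; print("dock",np.round(dk,4).tolist(),cv2.minAreaRect((np.array(dk)*1000).astype(np.float32)), np.mean(dk,0))
print("pivot",ray(c,(259,193),.06).round(4),"pin",ray(c,(369,183),.077).round(4),"stop",ray(c,(246,72),.058).round(4))
P=cloud(c); Q=(P-t)@T; m=np.zeros(P.shape[:2],bool); m[225:325,215:305]=1
m&=(P[...,2]>.185)&(P[...,2]<.21)&(abs(Q[...,0])<.05)
print("held top z",np.median(P[m][:,2]),"in tool",cv2.minAreaRect((Q[m][:,:2]*1000).astype(np.float32)))
print("tool x yaw",np.degrees(np.arctan2(T[1,0],T[0,0])))
print("window tool", ((ray(c,(260,282),np.median(P[m][:,2]))-t)@T).round(4))
E
```

```text
[ 0.60081782 -0.01178441  0.1676996 ]
rim [[0.5711, 0.0572], [0.603, 0.0633], [0.6118, 0.0212], [0.5794, 0.015]] [0.5913 0.0392]
dock [[0.5304, 0.0769], [0.6325, 0.0972], [0.6564, -0.0314], [0.5545, -0.0509]] ((593.5103759765625, 23.119064331054688), (104.10685729980469, 131.0204315185547), 10.709434509277344) [0.59344386 0.02292888]
pivot [ 0.6001 -0.0147  0.06  ] pin [0.68   0.0138 0.077 ] stop [0.5731 0.0756 0.058 ]
held top z 0.19852474132967685 in tool ((1.7939262390136719, -0.5048885345458984), (40.42794418334961, 38.63026428222656), 0.23078875243663788)
tool x yaw 100.86886103793941
window tool [ 0.0009 -0.0003 -0.0308]
```

```bash
python3 -m pendant '[{"dx":3,"dy":0,"dz":0,"twist":0},{"dx":5,"dy":0,"dz":2,"twist":0},{"dx":5,"dy":0,"dz":6,"twist":0},{"dx":5,"dy":0,"dz":10,"twist":0},{"dx":5,"dy":0,"dz":11.5,"twist":0},{"dx":5,"dy":0,"dz":11.5,"twist":0},{"dx":5,"dy":0,"dz":11.5,"twist":0},{"dx":5,"dy":0,"dz":11.5,"twist":0}]'
python3 - <<'E'
from h import *
s=ctrl.get_state(); T=R.from_quat(s["tcp_rot"]).as_matrix(); t=s["eef_pos"]
c=shot("wrist"); save(c,"w4"); np.save("pics/w4",c,allow_pickle=True)
print(t,s["contact_force"],"tool tilt",T[:,2].round(4))
print("pocket in tool cm",(((np.array([.5906,.0386,t[2]])-t)@T)*100).round(2),"yaw",np.degrees(np.arctan2(T[1,0],T[0,0])))
cv2.imwrite("pics/w4c.png",cv2.resize(c["img"][60:330,80:440],(800,600))[:,:,::-1])
E
```

```text
time: 7.02
eef_pos: [0.5933, 0.0383, 0.0553]
tcp_rot: [0.636, 0.772, 0.001, 0.002]
contact_force: [-0.0, 0.5, -0.7]
opening: 0.345
finger_force: 39.9
[0.59333656 0.03832608 0.05530008] [-0.00678697  0.53556227 -0.7429164 ] tool tilt [ 3.6e-03 -4.0e-04 -1.0e+00]
pocket in tool cm [ 0.08 -0.26 -0.  ] yaw 100.98124171380631
```

View pics/w4c.png

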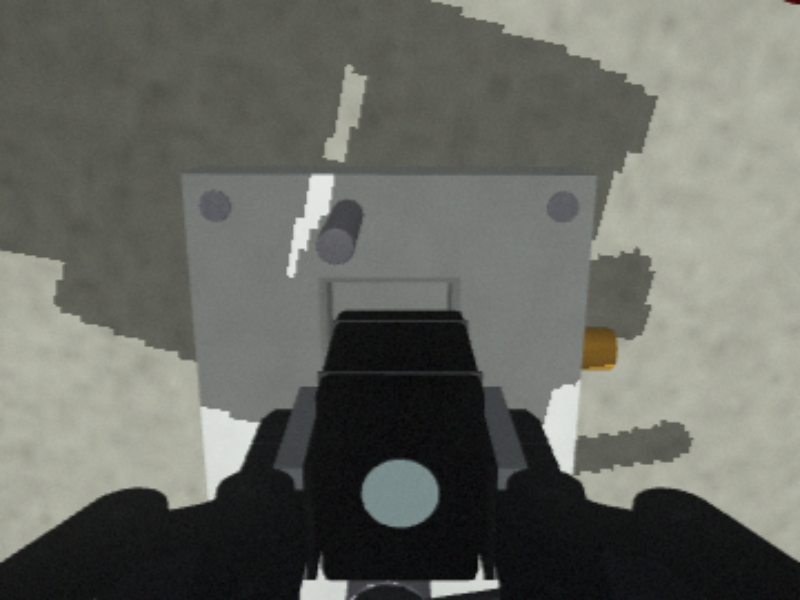

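The crop shows the pocket mouth centred at column 391 and the cartridge's lower edge at column 402, which is about 2.6 mm to the right. The pose gives the same figure. I'll shift by dy -0.25, settle, and go down.

```bash
python3 -m pendant '[{"dx":0,"dy":-0.25,"dz":0.5,"twist":0},{"dx":0,"dy":-0.25,"dz":1,"twist":0},{"dx":0,"dy":-0.25,"dz":1,"twist":0},{"dx":0,"dy":-0.25,"dz":1,"twist":0}]'
python3 - <<'E'
from h import *
s=ctrl.get_state(); T=R.from_quat(s["tcp_rot"]).as_matrix(); t=s["eef_pos"]
c=shot("wrist"); np.save("pics/w5",c,allow_pickle=True); save(c,"w5")
print(t,s["contact_force"],"tool tilt",T[:,2].round(4))
print("pocket in tool cm",(((np.array([.5906,.0386,t[2]])-t)@T)*100).round(2),"yaw",np.degrees(np.arctan2(T[1,0],T[0,0])))
g=c["img"].astype(int).max(2)
for v in (188,192,196,200): print(v,g[v,215:300].tolist())
E
```

```text
time: 7.58
eef_pos: [0.5894, 0.038, 0.0432]
tcp_rot: [0.636, 0.772, -0.0, -0.0]
contact_force: [-0.5, 0.4, -0.3]
opening: 0.345
finger_force: 39.9
[0.58938595 0.03802043 0.04317267] [-0.48139857  0.42999911 -0.27784   ] tool tilt [-2.e-04  0.e+00 -1.e+00]
pocket in tool cm [ 0.03  0.13 -0.  ] yaw 100.98315854659828
188 [123, 124, 124, 124, 124, 125, 124, 124, 120, 125, 129, 124, 126, 121, 125, 127, 123, 121, 125, 125, 124, 128, 126, 122, 127, 128, 124, 126, 126, 124, 125, 126, 122, 125, 125, 126, 127, 123, 127, 124, 122, 124, 125, 125, 125, 125, 124, 128, 127, 122, 122, 125, 124, 123, 125, 122, 125, 127, 126, 125, 126, 131, 126, 124, 125, 126, 125, 124, 125, 125, 126, 123, 120, 126, 125, 125, 123, 124, 122, 128, 126, 128, 123, 128, 124]
192 [123, 124, 125, 124, 127, 126, 125, 124, 126, 128, 125, 125, 127, 118, 106, 106, 108, 103, 105, 107, 110, 105, 108, 107, 106, 105, 107, 107, 106, 108, 107, 108, 108, 105, 107, 105, 109, 111, 107, 105, 106, 108, 107, 105, 105, 106, 107, 107, 104, 110, 110, 106, 107, 106, 111, 111, 107, 106, 110, 108, 105, 108, 111, 106, 105, 111, 107, 107, 107, 109
[... 173 characters left out ...]
, 97, 119, 124, 122, 126, 123, 124, 124, 125, 123, 125, 123, 128, 123, 124, 122, 124, 124, 118, 117, 124, 125, 124, 123, 122, 119, 119, 125, 125, 123, 129, 125, 128, 127, 125, 129, 125, 125, 130, 124, 128, 123, 127, 127, 123, 129, 127, 125, 126, 130, 129, 125, 124, 129, 125, 108, 83, 77, 102, 110, 111, 106, 120, 121, 124, 122]
200 [122, 124, 124, 125, 125, 123, 124, 123, 123, 124, 123, 124, 123, 116, 115, 106, 101, 86, 53, 28, 22, 19, 19, 18, 21, 24, 23, 19, 23, 17, 21, 15, 16, 23, 21, 19, 18, 21, 25, 21, 22, 23, 16, 19, 22, 19, 24, 20, 20, 15, 18, 21, 20, 18, 21, 24, 17, 19, 23, 20, 23, 27, 24, 19, 18, 20, 19, 22, 24, 18, 23, 35, 86, 125, 109, 87, 80, 106, 109, 112, 111, 116, 124, 127, 123]
```

```bash
python3 -m pendant '[{"dx":0.03,"dy":0.13,"dz":0,"twist":0},{"dx":0.03,"dy":0.13,"dz":0,"twist":0},{"dx":0.03,"dy":0.13,"dz":0,"twist":0}]'
cat > chk.py <<'E'
from h import *
s=ctrl.get_state(); T=R.from_quat(s["tcp_rot"]).as_matrix(); t=s["eef_pos"]
print(t.round(4),s["contact_force"].round(1),"tilt",T[:,2].round(4))
print("pocket in tool cm",(((np.array([.5906,.0386,t[2]])-t)@T)*100).round(2))
E
python3 chk.py; python3 - <<'E'
from h import *
c=shot("wrist"); g=c["img"].astype(int).max(2)
for v in (198,200,202): print(v,g[v,222:300].tolist())
E
```

```text
time: 8.0
eef_pos: [0.5907, 0.0386, 0.0434]
tcp_rot: [0.636, 0.772, 0.0, 0.0]
contact_force: [0.3, 0.3, -0.9]
opening: 0.342
finger_force: 39.9
[0.5907 0.0386 0.0434] [ 0.3  0.3 -0.9] tilt [ 1.e-04 -0.e+00 -1.e+00]
pocket in tool cm [ 0.   -0.01 -0.  ]
198 [125, 125, 123, 120, 110, 109, 106, 101, 87, 81, 113, 123, 122, 124, 127, 127, 123, 125, 125, 124, 126, 119, 122, 122, 123, 122, 126, 125, 126, 122, 121, 124, 122, 125, 125, 120, 123, 121, 125, 125, 124, 119, 122, 123, 127, 126, 127, 126, 127, 126, 126, 126, 126, 125, 124, 127, 125, 126, 124, 126, 124, 131, 122, 129, 126, 93, 78, 101, 112, 111, 107, 114, 123, 126, 125, 123, 125, 126]
200 [126, 125, 123, 121, 112, 106, 104, 98, 82, 75, 112, 81, 33, 22, 21, 20, 22, 21, 16, 23, 19, 23, 18, 21, 17, 21, 23, 20, 23, 12, 19, 20, 20, 18, 20, 22, 19, 20, 22, 19, 14, 17, 19, 19, 24, 19, 22, 20, 19, 18, 19, 20, 21, 19, 26, 19, 19, 20, 19, 20, 21, 17, 21, 25, 39, 59, 78, 97, 112, 108, 110, 114, 126, 121, 120, 125, 126, 122]
202 [125, 127, 122, 120, 115, 108, 108, 101, 84, 67, 35, 20, 22, 20, 25, 18, 25, 17, 18, 21, 18, 22, 22, 20, 20, 22, 20, 16, 20, 24, 19, 21, 20, 20, 21, 22, 17, 20, 19, 20, 14, 21, 16, 20, 22, 18, 14, 15, 18, 20, 14, 17, 19, 20, 16, 19, 17, 20, 17, 22, 21, 18, 20, 21, 16, 23, 70, 101, 110, 109, 110, 117, 123, 124, 127, 124, 125, 126]
```

The cartridge is centred in the mouth, so I'll go down.

```bash
python3 -m pendant '[{"dx":0,"dy":0,"dz":0.4,"twist":0},{"dx":0,"dy":0,"dz":0.8,"twist":0},{"dx":0,"dy":0,"dz":1.2,"twist":0},{"dx":0,"dy":0,"dz":1.6,"twist":0},{"dx":0,"dy":0,"dz":1.9,"twist":0},{"dx":0,"dy":0,"dz":2.0,"twist":0},{"dx":0,"dy":0,"dz":2.0,"twist":0}]'; python3 chk.py
```

```text
time: 8.93
eef_pos: [0.5907, 0.0385, 0.0233]
tcp_rot: [0.636, 0.772, -0.0, -0.0]
contact_force: [-0.1, -0.4, -1.1]
opening: 0.343
finger_force: 39.9
[0.5907 0.0385 0.0233] [-0.1 -0.4 -1.1] tilt [-0.  0. -1.]
pocket in tool cm [ 0.01 -0.01  0.  ]
```

```bash
python3 -m pendant '[{"dx":0,"dy":0,"dz":0.15,"twist":0},{"dx":0,"dy":0,"dz":0.15,"twist":0}]'
python3 -m pendant '[{"dx":0,"dy":0,"dz":0,"twist":0},{"dx":0,"dy":0,"dz":0,"twist":0},{"dx":0,"dy":0,"dz":-3,"twist":0},{"dx":0,"dy":0,"dz":-7,"twist":0},{"dx":-2,"dy":0,"dz":-11,"twist":0},{"dx":-4,"dy":0,"dz":-12,"twist":0},{"dx":-4,"dy":0,"dz":-12,"twist":0}]' 55; python3 chk.py
python3 - <<'E'
from h import *
c=shot("wrist"); save(c,"w6"); np.save("pics/w6",c,allow_pickle=True); P=cloud(c)
m=((P[...,2]>.045)&(P[...,2]<.057)&(np.hypot(P[...,0]-.5906,P[...,1]-.0386)<.03)); q=P[m]
print("cart top",q.mean(0).round(4),cv2.minAreaRect((q[:,:2]*1000).astype(np.float32)))
E
```

```text
time: 9.18
eef_pos: [0.5911, 0.0385, 0.0223]
tcp_rot: [0.636, 0.772, 0.0, 0.0]
contact_force: [0.7, 0.1, 0.6]
opening: 0.348
finger_force: 39.9
time: 10.05
eef_pos: [0.5987, -0.002, 0.142]
tcp_rot: [0.637, 0.771, 0.0, 0.0]
contact_force: [0.7, -0.1, -0.7]
opening: 0.549
finger_force: 0.0
[ 0.5987 -0.002   0.142 ] [ 0.7 -0.1 -0.7] tilt [ 1.e-03 -1.e-04 -1.e+00]
pocket in tool cm [ 4.14 -0.03 -0.  ]
cart top [0.5903 0.0404 0.0533] ((590.4691772460938, 39.390785217285156), (30.108110427856445, 40.3803825378418), 10.975729942321777)
```

View pics/w6.png

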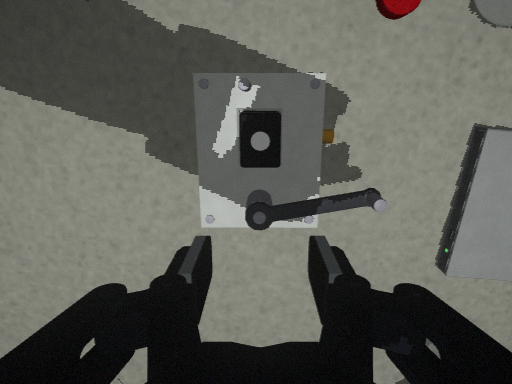

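The picture shows the cartridge seated at (260,139) with its top at z≈0.052, the lever pivot at (259,215) and the pin at (378,203). The lever is at about 1.41 rad. I'll go above the pin with the closing line tangential to its arc.

```bash
python3 -m pendant '[{"dx":0,"dy":1.2,"dz":0,"twist":10},{"dx":0,"dy":2.4,"dz":0,"twist":20},{"dx":0,"dy":3.6,"dz":0,"twist":30},{"dx":0,"dy":4.8,"dz":0,"twist":40},{"dx":0,"dy":6,"dz":0,"twist":50},{"dx":0,"dy":7.2,"dz":0,"twist":60},{"dx":0,"dy":8.4,"dz":0,"twist":70},{"dx":0,"dy":8.4,"dz":0,"twist":80},{"dx":0,"dy":8.4,"dz":0,"twist":80},{"dx":0,"dy":8.4,"dz":0,"twist":80}]' 45
python3 - <<'E'
from h import *
s=ctrl.get_state(); T=R.from_quat(s["tcp_rot"]).as_matrix(); t=s["eef_pos"]
c=shot("wrist"); save(c,"w7"); P=cloud(c)
m=((P[...,2]>.069)&(P[...,2]<.085)&(np.hypot(P[...,0]-.68,P[...,1]-.014)<.03)); q=P[m]
print(t,np.degrees(np.arctan2(T[1,1],T[0,1])),"pin",len(q),q.mean(0).round(4), np.argwhere(m).mean(0))
print("pin in tool cm",((np.array([*np.mean([q[:,:2].min(0),q[:,:2].max(0)],0),t[2]])-t)@T*100).round(2))
E
```

```text
time: 11.35
eef_pos: [0.6798, 0.0158, 0.1401]
tcp_rot: [0.983, 0.183, -0.001, -0.0]
contact_force: [-0.7, 0.8, -0.5]
opening: 0.451
finger_force: 0.0
[0.67977563 0.01575283 0.14009073] -68.85967145354195 pin 194 [0.681  0.0154 0.0771] [205.62886598 260.78350515]
pin in tool cm [ 0.02  0.09 -0.  ]
```

```bash
python3 -m pendant '[{"dx":0,"dy":0.1,"dz":3,"twist":0},{"dx":0,"dy":0.1,"dz":6,"twist":0},{"dx":0,"dy":0.1,"dz":7.5,"twist":0},{"dx":0,"dy":0.1,"dz":7.5,"twist":0},{"dx":0,"dy":0.1,"dz":7.5,"twist":0}]'
python3 -m pendant '[{"dx":0,"dy":0,"dz":0,"twist":0},{"dx":0,"dy":0,"dz":0,"twist":0},{"dx":0,"dy":0,"dz":0,"twist":0},{"dx":0,"dy":0,"dz":0,"twist":0}]' 5 20
python3 - <<'E'
from h import *
s=ctrl.get_state(); T=R.from_quat(s["tcp_rot"]).as_matrix(); t=s["eef_pos"]; pv=np.array([.601,-.0154])
r=t[:2]-pv; ph=np.degrees(np.arctan2(r[1],r[0])); print(t,s["contact_force"],"r",np.hypot(*r),"phi",ph,"yaw y",np.degrees(np.arctan2(T[1,1],T[0,1])))
for a in list(range(0,86,8))+[80.6-0,83,85]:
    f=np.radians(20.3+a if a else ph); p=pv+.085*np.array([np.cos(f),np.sin(f)])
    d=np.array([*(p-t[:2]),0])@T*100; print(a,d.round(2)[:2])
E
```

```text
time: 12.02
eef_pos: [0.6821, 0.0143, 0.0683]
tcp_rot: [0.983, 0.182, 0.001, 0.0]
contact_force: [0.6, -0.7, -0.7]
opening: 0.45
finger_force: 0.0
time: 12.52
eef_pos: [0.682, 0.0144, 0.0682]
tcp_rot: [0.983, 0.182, 0.001, 0.0]
contact_force: [-0.8, 0.5, 6.1]
opening: 0.096
finger_force: 19.7
[0.68195458 0.01436634 0.06817369] [-0.84414251  0.46039252  6.09591135] r 0.08625356908948129 phi 20.188063524838466 yaw y -69.01937884959723
0 [-0.13 -0.  ]
8 [-0.19 -1.2 ]
16 [-0.43 -2.37]
24 [-0.82 -3.48]
32 [-1.36 -4.54]
40 [-2.05 -5.51]
48 [-2.86 -6.37]
56 [-3.79 -7.11]
64 [-4.81 -7.71]
72 [-5.9  -8.17]
80 [-7.05 -8.47]
80.6 [-7.14 -8.49]
83 [-7.49 -8.54]
85 [-7.78 -8.58]
```

```bash
python3 -m pendant '[{"dx":-0.1,"dy":-1.2,"dz":0,"twist":-8},{"dx":-0.35,"dy":-2.4,"dz":0,"twist":-16},{"dx":-0.75,"dy":-3.5,"dz":0,"twist":-24},{"dx":-1.3,"dy":-4.6,"dz":0,"twist":-32},{"dx":-2,"dy":-5.55,"dz":0,"twist":-40},{"dx":-2.8,"dy":-6.4,"dz":0,"twist":-48},{"dx":-3.75,"dy":-7.2,"dz":0,"twist":-56},{"dx":-4.8,"dy":-7.8,"dz":0,"twist":-64},{"dx":-5.9,"dy":-8.25,"dz":0,"twist":-72},{"dx":-6.6,"dy":-8.4,"dz":0,"twist":-77}]'
cat > lev.py <<'E'
from h import *
s=ctrl.get_state(); T=R.from_quat(s["tcp_rot"]).as_matrix(); t=s["eef_pos"]; pv=np.array([.601,-.0154])
r=t[:2]-pv; ph=np.degrees(np.arctan2(r[1],r[0])); print(t,"F tool",(s["contact_force"]@T).round(1),"r",np.hypot(*r),"phi",ph,"of 100.9; yaw y",np.degrees(np.arctan2(T[1,1],T[0,1])))
for f in(100.9,103.5):
    p=pv+.085*np.array([np.cos(np.radians(f)),np.sin(np.radians(f))]); print(f,(np.array([*(p-t[:2]),0])@T*100).round(2))
E
python3 lev.py
```

```text
time: 13.78
eef_pos: [0.5901, 0.0704, 0.0682]
tcp_rot: [0.655, 0.755, 0.002, 0.0]
contact_force: [0.9, 4.6, 4.6]
opening: 0.099
finger_force: 19.8
[0.59008973 0.07040776 0.06815756] F tool [ 4.4  1.6 -4.6] r 0.08649858973948908 phi 97.24615221367074 of 100.9; yaw y 8.128392443858118
100.9 [-0.16 -0.54 -0.  ]
103.5 [-0.19 -0.93 -0.  ]
```

```bash
python3 -m pendant '[{"dx":-0.1,"dy":-0.3,"dz":0,"twist":-2},{"dx":-0.1,"dy":-0.6,"dz":0,"twist":-3},{"dx":-0.1,"dy":-0.8,"dz":0,"twist":-3},{"dx":-0.1,"dy":-0.8,"dz":0,"twist":-3}]'; python3 lev.py
```

```text
time: 14.28
eef_pos: [0.5843, 0.0694, 0.0683]
tcp_rot: [0.637, 0.771, 0.004, 0.002]
contact_force: [4.6, 7.8, 1.2]
opening: 0.096
finger_force: 19.6
[0.58428206 0.06939975 0.06829337] F tool [ 6.8  6.  -1.1] r 0.0864319756452432 phi 101.1526168824829 of 100.9; yaw y 10.900488378291355
100.9 [-0.14  0.04 -0.  ]
103.5 [-0.15 -0.35 -0.  ]
```

```bash
python3 -m pendant '[{"dx":0,"dy":-0.2,"dz":0,"twist":0},{"dx":0,"dy":-0.3,"dz":0,"twist":0},{"dx":0,"dy":-0.3,"dz":0,"twist":0}]'; python3 lev.py
```

```text
time: 14.65
eef_pos: [0.584, 0.0693, 0.0685]
tcp_rot: [0.637, 0.771, 0.007, 0.004]
contact_force: [11.9, 9.9, -4.2]
opening: 0.096
finger_force: 19.4
[0.58399696 0.0692719  0.06851392] F tool [ 7.4 13.5  4.4] r 0.08636222433825891 phi 101.35459631353484 of 100.9; yaw y 10.856991391113096
100.9 [-0.14  0.07  0.  ]
103.5 [-0.14 -0.32 -0.01]
```

The lever is against its stop: the force rose to 13.5 N with no further motion. I'll release and lift.

```bash
python3 -m pendant '[{"dx":0,"dy":0.2,"dz":0,"twist":0},{"dx":0,"dy":0.3,"dz":0,"twist":0},{"dx":0,"dy":0.3,"dz":-3,"twist":0},{"dx":0,"dy":0.3,"dz":-8,"twist":0},{"dx":-3,"dy":0.3,"dz":-13,"twist":0},{"dx":-5,"dy":0.3,"dz":-13,"twist":0},{"dx":-5,"dy":0.3,"dz":-13,"twist":0}]' 35
python3 - <<'E'
from h import *
s=ctrl.get_state(); T=R.from_quat(s["tcp_rot"]).as_matrix(); t=s["eef_pos"]; print(t,s["qpos"].round(2))
c=shot("wrist"); save(c,"w8"); P=cloud(c)
m=((P[...,2]>.069)&(P[...,2]<.085)&(np.hypot(P[...,0]-.585,P[...,1]-.069)<.03)); q=P[m]
p=np.mean([q[:,:2].min(0),q[:,:2].max(0)],0); r=p-[.601,-.0154]; print("pin",len(q),p,np.degrees(np.arctan2(r[1],r[0])),np.hypot(*r))
# sensor arm from scene: bar top z=.038, head
c=shot("scene"); save(c,"s3"); P=cloud(c); h=cv2.cvtColor(c["img"],cv2.COLOR_RGB2HSV)
m=(abs(P[...,2]-.038)<.01)&(P[...,0]>.36)&(P[...,0]<.7)&(P[...,1]>.2)&(P[...,1]<.34)
v,u=np.nonzero(m); g=c["img"].max(2)[m]
W=np.array([ray(c,(a,b),.038)[:2] for a,b in zip(u,v)])
B=W[g>110]; D=W[g<70]; x0,y0=B.mean(0); vv=np.linalg.svd(B-B.mean(0))[2][0]
print("bar",len(B),cv2.minAreaRect((B*1000).astype(np.float32)),vv,"dark",D.mean(0),len(D))
E
```

```text
time: 15.52
eef_pos: [0.5905, 0.0167, 0.1959]
tcp_rot: [0.637, 0.771, -0.0, -0.001]
contact_force: [-0.1, 0.6, -0.9]
opening: 0.349
finger_force: 0.0
[0.5905497  0.01668173 0.19593259] [-0.14  0.14  1.82 -0.    1.19 -0.33]
pin 120 [0.58429772 0.06776835] 101.3553759717228 0.08482889017471168
bar 373 ((533.50732421875, 267.66986083984375), (230.79248046875, 49.57194519042969), 2.7828452587127686) [-0.98950352 -0.14450876] dark [0.43359209 0.26330718] 118
```

The lever reads fully shut: the pin is at 101.4° against the dock's 100.9°. Next I'll look at the sensor arm.

```bash
python3 -m pendant '[{"dx":2.9,"dy":-1,"dz":0,"twist":10},{"dx":5.8,"dy":-2.1,"dz":0,"twist":20},{"dx":8.8,"dy":-3.1,"dz":0,"twist":30},{"dx":11.7,"dy":-4.2,"dz":0,"twist":40},{"dx":14.7,"dy":-5.2,"dz":0,"twist":50},{"dx":17.6,"dy":-6.3,"dz":0,"twist":60},{"dx":20.6,"dy":-7.3,"dz":0,"twist":70},{"dx":23.5,"dy":-8.4,"dz":0,"twist":80},{"dx":26.5,"dy":-9.5,"dz":0,"twist":90},{"dx":26.5,"dy":-9.5,"dz":0,"twist":92}]' 60
python3 -m pendant '[{"dx":0,"dy":0,"dz":0,"twist":0},{"dx":0,"dy":0,"dz":0,"twist":0}]'
python3 - <<'E'
from h import *
s=ctrl.get_state(); T=R.from_quat(s["tcp_rot"]).as_matrix(); t=s["eef_pos"]; print(t,s["qpos"].round(2))
c=shot("wrist"); save(c,"w9"); np.save("pics/w9",c,allow_pickle=True); P=cloud(c)
m=(abs(P[...,2]-.039)<.005)&(c["img"].max(2)>90)&(P[...,0]>.47)
q=P[m]; print("bar",len(q),q[:,2].mean(),cv2.minAreaRect((q[:,:2]*1000).astype(np.float32)))
E
```

```text
time: 16.88
eef_pos: [0.4449, 0.2615, 0.1948]
tcp_rot: [0.997, 0.08, -0.002, 0.0]
contact_force: [0.7, -0.7, 0.2]
opening: 0.6
finger_force: 0.0
time: 17.12
eef_pos: [0.4475, 0.2594, 0.1963]
tcp_rot: [0.997, 0.078, -0.0, 0.0]
contact_force: [-0.7, -0.5, 0.1]
opening: 0.596
finger_force: 0.0
[0.4475395  0.25941122 0.1963037 ] [ 0.33 -0.03  1.99 -0.    1.18  1.74]
bar 1811 0.039321476130993516 ((574.3323364257812, 184.37646484375), (84.01282501220703, 212.4659423828125), 11.642180442810059)
```

View pics/w9.png

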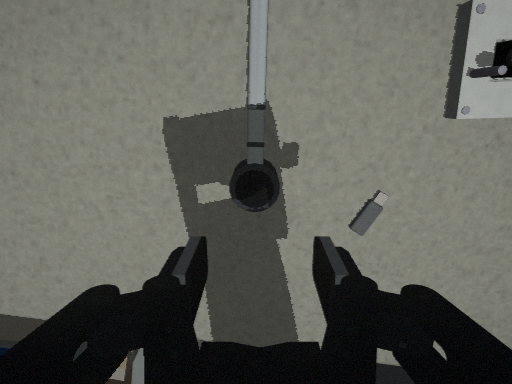

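The view shows the head at (254,186), ribs at (257,105) and (255,144), and the bar running up to (259,0). The usb stick is at (369,213) and the dock at top right.

```bash
python3 - <<'E'
from h import *
s=ctrl.get_state(); T=R.from_quat(s["tcp_rot"]).as_matrix(); t=s["eef_pos"]
c=np.load("pics/w9.npy",allow_pickle=True).item(); g=c["img"].astype(int).max(2)
print([ (v,int(g[v,250:262].mean())) for v in range(98,152,1)])
a=ray(c,(257,105.5),.04);b=ray(c,(255.3,144.5),.04); f=ray(c,(258.7,10),.038)
P=cloud(c); m=(abs(P[...,2]-.039)<.006); m[:,:235]=0; m[:,280:]=0; m[100:]=0; m&=(g>90); q=P[m][:,:2]
vx,vy,x0,y0=cv2.fitLine(q.astype(np.float32),cv2.DIST_HUBER,0,.001,.001).ravel(); ang=np.degrees(np.arctan2(vy,vx)); 
mid=(a+b)/2; nrm=np.array([-vy,vx]); off=(mid[:2]-[x0,y0])@nrm
print("ribs",a,b,np.linalg.norm(a-b),"bar ang",ang,np.degrees(np.arctan2(*(f-mid)[1::-1])),"mid",mid,"off line",off,len(q))
print("tool x yaw",np.degrees(np.arctan2(T[1,0],T[0,0])),"mid in tool",(mid-t)@T*100)
hd=(P[...,2]>.034)&(P[...,2]<.048)&(g<70); hd[:150]=0; hd[225:]=0; hd[:,:222]=0; hd[:,285:]=0; print("head",P[hd].mean(0),hd.sum())
E
```

```text
[(98, 151), (99, 153), (100, 153), (101, 151), (102, 152), (103, 128), (104, 86), (105, 46), (106, 53), (107, 48), (108, 47), (109, 47), (110, 77), (111, 77), (112, 77), (113, 77), (114, 76), (115, 77), (116, 77), (117, 76), (118, 77), (119, 75), (120, 77), (121, 77), (122, 76), (123, 77), (124, 77), (125, 77), (126, 76), (127, 77), (128, 76), (129, 76), (130, 77), (131, 77), (132, 76), (133, 76), (134, 75), (135, 76), (136, 78), (137, 77), (138, 77), (139, 77), (140, 76), (141, 76), (142, 40), (143, 31), (144, 32), (145, 30), (146, 30), (147, 75), (148, 76), (149, 76), (150, 76), (151, 76)]
ribs [0.51205968 0.27174923 0.04      ] [0.47675575 0.26791552 0.04      ] 0.03551146976032444 bar ang 7.1794515 7.452670836808342 mid [0.49440772 0.26983237 0.04      ] off line -0.0005221707256613915 1742
tool x yaw 8.964098206229519 mid in tool [ 4.78756393 -0.31093788 15.64769391]
head [0.43659409 0.26303903 0.0429758 ] 1963
```

```bash
python3 -m pendant '[{"dx":2.5,"dy":-0.2,"dz":1,"twist":1},{"dx":4.8,"dy":-0.3,"dz":4,"twist":1.8},{"dx":4.8,"dy":-0.3,"dz":8,"twist":1.8},{"dx":4.8,"dy":-0.3,"dz":10,"twist":1.8},{"dx":4.8,"dy":-0.3,"dz":10,"twist":1.8},{"dx":4.8,"dy":-0.3,"dz":10,"twist":1.8},{"dx":4.8,"dy":-0.3,"dz":10,"twist":1.8}]'
python3 - <<'E'
from h import *
s=ctrl.get_state(); T=R.from_quat(s["tcp_rot"]).as_matrix(); t=s["eef_pos"]
c=shot("wrist"); save(c,"w10"); np.save("pics/w10",c,allow_pickle=True); g=c["img"].astype(int).max(2)
print(t,"mid in tool",((np.array([.4942,.2698,.01])-t)@T*100).round(2),np.degrees(np.arctan2(T[1,0],T[0,0])),"tilt",T[:,2].round(4))
P=cloud(c); Q=(P-t)@T; m=(abs(P[...,2]-.039)<.007)&(abs(Q[...,1])<.015); 
col=np.round(Q[m][:,0]*1000).astype(int); gv=g[m]
print([(k,int(gv[col==k].mean()),round(P[m][col==k][:,2].mean()*1000,1)) for k in range(-30,40) if (col==k).sum()>3])
m&=(Q[...,0]>-.01)&(Q[...,0]<.02); print("bar y in tool",np.percentile(Q[m][:,1],[2,50,98])*1000)
E
```

```text
time: 18.05
eef_pos: [0.4955, 0.2709, 0.0988]
tcp_rot: [0.998, 0.063, 0.002, -0.0]
contact_force: [-0.2, 0.1, 0.3]
opening: 0.601
finger_force: 0.0
[0.49550123 0.27090769 0.09883223] mid in tool [-0.17  0.1   8.88] 7.193771058208971 tilt [ 0.0034  0.0011 -1.    ]
[(-30, 76, np.float64(39.4)), (-29, 75, np.float64(39.2)), (-28, 76, np.float64(39.3)), (-27, 93, np.float64(39.2)), (-26, 113, np.float64(39.4)), (-25, 120, np.float64(39.5)), (-24, 106, np.float64(39.2)), (-23, 99, np.float64(39.2)), (-22, 79, np.float64(39.5)), (-20, 33, np.float64(42.6)), (-19, 32, np.float64(43.0)), (-18, 32, np.float64(42.8)), (-17, 35, np.float64(41.3)), (-16, 65, np.float64(39.9)), (-15, 79, np.float64(39.2)), (-14, 79, np.float64(39.3)), (-13, 78, np.float64(39.4)), (-12, 79, np.float64(39.4)), (-11, 78, np.float64(39.4)), (-10, 79, np.float64(39.4)), (-9, 78, np.float64(39.2)), (-8, 78, np.float64(39.6)), (-7, 79, np.float64(39.2)), (-6, 79, np.float64(39.3)), (-5, 79, np.float64(39.4)), (-4, 78, np.float64(39.3)), (-3, 78, np.float64(39.4)), (-2, 79, np.float64(39.2)), (-1, 79, np.float64(39.4)), 
[... 461 characters left out ...]
8)), (17, 35, np.float64(41.4)), (18, 75, np.float64(39.4)), (19, 78, np.float64(39.3)), (20, 77, np.float64(39.2)), (21, 77, np.float64(39.2)), (22, 78, np.float64(39.4)), (23, 77, np.float64(39.4)), (24, 78, np.float64(39.3)), (25, 77, np.float64(39.3)), (26, 78, np.float64(39.2)), (27, 77, np.float64(39.2)), (28, 78, np.float64(39.3)), (29, 78, np.float64(39.5)), (30, 78, np.float64(39.3)), (31, 78, np.float64(39.2)), (32, 78, np.float64(39.2)), (33, 78, np.float64(39.5)), (34, 78, np.float64(39.3)), (35, 78, np.float64(39.3)), (36, 78, np.float64(39.3)), (37, 77, np.float64(39.3)), (38, 79, np.float64(39.4)), (39, 77, np.float64(39.1))]
bar y in tool [-7.14582378  0.43904669  7.90082201]
```

```bash
python3 -m pendant '[{"dx":-0.15,"dy":0.05,"dz":3,"twist":0},{"dx":-0.15,"dy":0.05,"dz":6,"twist":0},{"dx":-0.15,"dy":0.05,"dz":8,"twist":0},{"dx":-0.15,"dy":0.05,"dz":8.8,"twist":0},{"dx":-0.15,"dy":0.05,"dz":8.8,"twist":0},{"dx":-0.15,"dy":0.05,"dz":8.8,"twist":0},{"dx":-0.15,"dy":0.05,"dz":8.8,"twist":0}]'; cat > b.py <<'E'
from h import *
s=ctrl.get_state(); T=R.from_quat(s["tcp_rot"]).as_matrix(); t=s["eef_pos"]
print(t.round(4),"bal in tool",((np.array([.4936,.2702,.030])-t)@T*100).round(2),"tilt",T[:,2].round(4),"F",s["contact_force"].round(1))
E
python3 b.py
```

```text
time: 18.98
eef_pos: [0.4937, 0.2701, 0.0099]
tcp_rot: [0.998, 0.063, 0.001, -0.0]
contact_force: [0.3, 0.3, 0.5]
opening: 0.596
finger_force: 0.0
[0.4937 0.2701 0.0099] bal in tool [-0.01 -0.01 -2.01] tilt [ 2.e-03  7.e-04 -1.e+00] F [0.3 0.3 0.5]
```

```bash
python3 -m pendant '[{"dx":0,"dy":0,"dz":0,"twist":0},{"dx":0,"dy":0,"dz":0,"twist":0},{"dx":0,"dy":0,"dz":0,"twist":0},{"dx":0,"dy":0,"dz":0,"twist":0},{"dx":0,"dy":0,"dz":0,"twist":0},{"dx":0,"dy":0,"dz":0,"twist":0}]' 5 100
python3 -m pendant '[{"dx":0,"dy":0,"dz":-0.4,"twist":0},{"dx":0,"dy":0,"dz":-0.8,"twist":0},{"dx":0,"dy":0,"dz":-1.2,"twist":0},{"dx":0,"dy":0,"dz":-1.6,"twist":0},{"dx":0,"dy":0,"dz":-2,"twist":0},{"dx":0,"dy":0,"dz":-2,"twist":0}]'
cat > lv.py <<'E'
from h import *
s=ctrl.get_state(); T=R.from_quat(s["tcp_rot"]).as_matrix(); t=s["eef_pos"]; print(t.round(4),s["contact_force"].round(1),"torque tool",(s["wrist_torque"]@T).round(3),"tilt",T[:,2].round(4))
c=shot("wrist"); np.save("pics/wl",c,allow_pickle=True); save(c,"wl"); P=cloud(c); Q=(P-t)@T; g=c["img"].astype(int).max(2)
m=(abs(Q[...,1])<.006)&(Q[...,0]>.03)&(Q[...,0]<.15)&(abs(Q[...,2]+.028)<.012)
q=Q[m]; print("bar top z in tool vs x: slope deg",np.degrees(np.arctan(np.polyfit(q[:,0],q[:,2],1)[0])),"world",np.degrees(np.arctan(np.polyfit(P[m][:,0],P[m][:,2],1)[0])),P[m][:,2].mean(),len(q),
 "yaw in tool",np.degrees(np.arctan(np.polyfit(Q[m][:,0],Q[m][:,1],1)[0])))
E
python3 lv.py
```

```text
time: 19.73
eef_pos: [0.4932, 0.27, 0.0094]
tcp_rot: [0.998, 0.063, 0.0, -0.0]
contact_force: [-1.1, 0.3, 6.4]
opening: 0.17
finger_force: 98.3
time: 20.48
eef_pos: [0.4933, 0.2699, 0.0294]
tcp_rot: [0.998, 0.063, 0.001, -0.0]
contact_force: [0.4, -0.2, -4.7]
opening: 0.169
finger_force: 97.7
[0.4933 0.2699 0.0294] [ 0.4 -0.2 -4.7] torque tool [ 0.011  0.012 -0.021] tilt [ 1.1e-03  3.0e-04 -1.0e+00]
bar top z in tool vs x: slope deg 0.049499329880502194 world 0.01294680394421263 0.05945159921510257 7368 yaw in tool 0.02435289559165366
```

The sensor arm is lifted and level. Before the transfer I'll check for tall obstacles on the path and work out the target.

```bash
python3 - <<'E'
from h import *
c=np.load("pics/scene.npy",allow_pickle=True).item(); P=cloud(c)
m=((P[...,2]>.085)&(P[...,2]<.4)&(P[...,0]>.4)&(P[...,0]<1.0)&(P[...,1]>-.2)&(P[...,1]<.4)).astype(np.uint8)
n,l,st,ce=cv2.connectedComponentsWithStats(m)
for i in range(1,n):
    if st[i,4]>3: q=P[l==i]; print(ce[i].round(),st[i,4],q.min(0).round(3),q.max(0).round(3))
s=ctrl.get_state(); T=R.from_quat(s["tcp_rot"]).as_matrix(); t=s["eef_pos"]
tgt=np.array([.5905,.039,.1415])+.06*T[:,0]*[1,1,0]; print(tgt,(tgt-t)@T*100)
E
```

```text
[277. 135.] 64 [ 0.773 -0.133  0.085] [ 0.801 -0.105  0.104]
[195. 172.] 123 [0.725 0.153 0.085] [0.8   0.227 0.099]
[0.650029  0.0465031 0.1415   ] [ 12.78321367  24.12135838 -11.23407521]
```

```bash
python3 -m pendant '[{"dx":0,"dy":0,"dz":-0.7,"twist":0},{"dx":0,"dy":0,"dz":-2.2,"twist":0},{"dx":0,"dy":0,"dz":-4.2,"twist":0},{"dx":0,"dy":0,"dz":-6.5,"twist":0},{"dx":0,"dy":0,"dz":-9,"twist":0},{"dx":0,"dy":0,"dz":-11.2,"twist":0},{"dx":0,"dy":0,"dz":-12.6,"twist":0},{"dx":0,"dy":0,"dz":-13.2,"twist":0},{"dx":0,"dy":0,"dz":-13.2,"twist":0}]'
python3 -m pendant '[{"dx":0.4,"dy":0.7,"dz":0,"twist":0},{"dx":1.3,"dy":2.4,"dz":0,"twist":0},{"dx":2.6,"dy":4.8,"dz":0,"twist":0},{"dx":4,"dy":7.5,"dz":0,"twist":0},{"dx":5.5,"dy":10.4,"dz":0,"twist":0},{"dx":7,"dy":13.3,"dz":0,"twist":0},{"dx":8.5,"dy":16.2,"dz":0,"twist":0},{"dx":10,"dy":19,"dz":0,"twist":0},{"dx":11.3,"dy":21.3,"dz":0,"twist":0},{"dx":12.2,"dy":23,"dz":0,"twist":0}]'
python3 -m pendant '[{"dx":0.5,"dy":0.8,"dz":0.5,"twist":0},{"dx":0.6,"dy":1.1,"dz":1.2,"twist":0},{"dx":0.6,"dy":1.1,"dz":1.9,"twist":0},{"dx":0.6,"dy":1.1,"dz":2,"twist":0},{"dx":0.6,"dy":1.1,"dz":2,"twist":0},{"dx":0.6,"dy":1.1,"dz":2,"twist":0}]'
python3 lv.py
python3 - <<'E'
from h import *
s=ctrl.get_state(); T=R.from_quat(s["tcp_rot"]).as_matrix(); t=s["eef_pos"]
tgt=np.array([.5905,.039,.1415])+.06*T[:,0]*[1,1,0]; print(tgt,(tgt-t)@T*100,s["dq"].round(3))
c=shot("scene"); save(c,"s4"); cv2.imwrite("pics/s4c.png",cv2.resize(c["img"][120:270,180:380],(800,600))[:,:,::-1])
P=cloud(c); g=c["img"].max(2)
m=(P[...,2]>.155)&(P[...,2]<.19)&(g<70)&(np.hypot(P[...,0]-.59,P[...,1]-.04)<.04); q=P[m]; z=np.percentile(q[:,2],60)
r=cv2.minAreaRect((q[q[:,2]>z-.004][:,:2]*1000).astype(np.float32)); print("head",len(q),z,q[:,2].max(),r)
E
```

```text
time: 21.65
eef_pos: [0.4928, 0.2698, 0.161]
tcp_rot: [0.998, 0.063, 0.0, -0.0]
contact_force: [0.3, -0.5, -5.8]
opening: 0.169
finger_force: 97.8
time: 22.9
eef_pos: [0.6435, 0.055, 0.1603]
tcp_rot: [0.998, 0.062, -0.0, -0.0]
contact_force: [-0.4, 0.8, -5.3]
opening: 0.168
finger_force: 97.8
time: 23.65
eef_pos: [0.6502, 0.047, 0.1413]
tcp_rot: [0.998, 0.063, 0.0, 0.0]
contact_force: [-0.2, 0.4, -4.8]
opening: 0.17
finger_force: 97.8
[0.6502 0.047  0.1413] [-0.2  0.4 -4.8] torque tool [-0.024 -0.045 -0.1  ] tilt [ 7.e-04 -0.e+00 -1.e+00]
bar top z in tool vs x: slope deg 0.09456323858996873 world -0.05306803689917097 0.17132682569650823 7357 yaw in tool -0.013906600126025273
[0.65002659 0.04652214 0.1415    ] [-0.02622898  0.03609682 -0.01457372] [-0.003  0.001  0.     0.     0.    -0.001]
head 117 0.17552752171087055 0.17984100316570273 ((588.18115234375, 40.30685043334961), (34.41337203979492, 35.609397888183594), 61.71281051635742)
```

View pics/s4c.png

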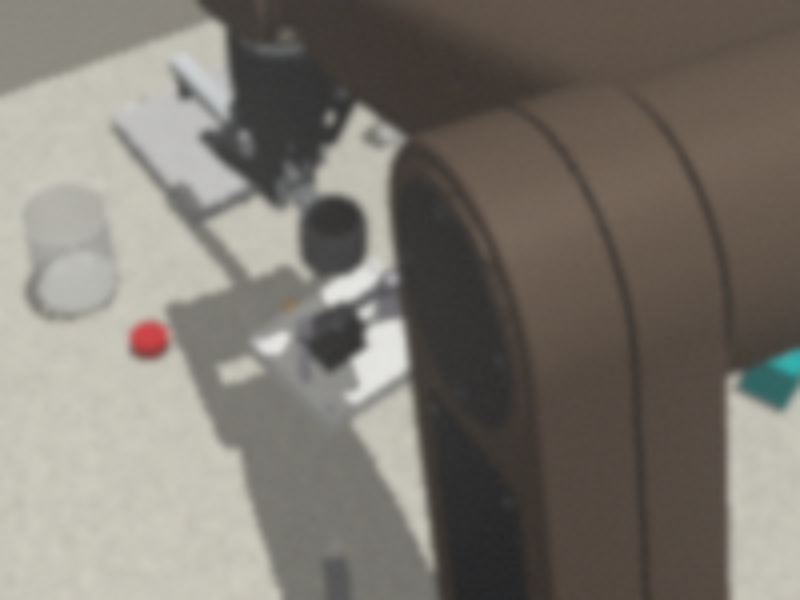

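The picture shows the head at crop (333,235) above the seated cartridge at (335,330), with the lever across it. The bar is level to 0.1°, the pose is within 0.5 mm of target, and the beaker and cap have not moved. I'll let it settle and hand in.

```bash
python3 -m pendant '[{"dx":0,"dy":0,"dz":0,"twist":0},{"dx":0,"dy":0,"dz":0,"twist":0},{"dx":0,"dy":0,"dz":0,"twist":0},{"dx":0,"dy":0,"dz":0,"twist":0}]' && python3 -c "
from plant import ctrl; print(ctrl.sign_off())"
```

```text
time: 24.25
eef_pos: [0.65, 0.0467, 0.1408]
tcp_rot: [0.998, 0.063, -0.0, -0.0]
contact_force: [-0.4, 0.8, -4.5]
opening: 0.172
finger_force: 97.8
the job is handed in; nothing more can be done
None
```

The job is handed in at 24 s: the narrow cartridge is in the dock pocket with the lever against its stop, and the sensor arm is still gripped, level to about 0.1°, its head centred over the cartridge to within about 3 mm and about 8 cm above its top; no verdict came back.

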